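# Load the carver's bench lift and set it two turns up

### The job

On the blue bench lift, stack the two blanks flat and centred on the round steel plate: the dark walnut disc first, the pale maple disc on top of it. Then take the red handle of the handwheel, wind it clockwise (seen from above) until it comes up against its stop, and from there back it off counter-clockwise by exactly two full turns. Finish while still gripping the handle, so that the lift cannot creep; leave the red-brown cherry disc and everything else on the bench where they are.

Things in the scene. Friction and masses are not known exactly. Their poses are not given: they have to be found in the camera images.
- walnut_center (a point): Walnut blank: very dark brown turned disc, 60 mm in diameter and 24 mm thick, 50 g, lying flat on the bench; the point is its centre, half-way up (12 mm above the bench).
- maple_center (a point): Maple blank: pale cream turned disc, 60 mm in diameter and 24 mm thick, 50 g, lying flat on the bench; the point is its centre, half-way up (12 mm above the bench).
- cherry_center (a point): Cherry blank, not wanted, leave it: red-brown turned disc, 60 mm in diameter and 24 mm thick, 50 g, lying flat on the bench; the point is its centre, half-way up (12 mm above the bench).
- lift: The bench lift: blue casting 140 x 310 mm, 55 mm high, fixed to the bench; its place and yaw vary. Origin at the centre of its underside, z up. The round plate is at its +y end and the handwheel at its -y end, both axes vertical, each 95 mm from the origin.
- plate_top (a point): Centre of the top face of the lift's flat round steel plate, 120 mm in diameter, with two thin scribed rings (radii 31 and 50 mm) about the centre. The top is 75 mm above the bench when the wheel is at its stop and rises 4 mm per counter-clockwise turn of the wheel. z of this frame is up.
- wheel_hub (a point): Centre of the steel handwheel, on its vertical axis, 90 mm above the bench, level with the middle of the rim (rim bar 14 mm thick, its centre line on a circle of 55 mm radius). Its frame turns with the wheel: x points to the handle.
- handle_center (a point): Grip point of the red upright handle on the handwheel's rim, on the handle's own axis, 55 mm from the wheel's axis and 129 mm above the bench. The handle is round, 24 mm in diameter, and stands from 99 to 151 mm above the bench; it spins freely on its pin, so a gripper can carry it round without turning itself. Moving it round takes about 1 to 2 N.
- wheel (a joint): Angle of the handwheel in rad: 0 at its stop (fully clockwise seen from above), growing counter-clockwise, so two turns back from the stop is 12.57. It turns through at most four turns (25.1), starts 0.25 to 0.9 turns from the stop, and stays where it is left.
- glue_mid (a point): Bystander: yellow glue bottle, 56 mm in diameter, 120 mm high, standing; the point is half-way up.
- bowl_mid (a point): Bystander: pale wooden bowl, 110 mm across, 55 mm high; the point is on its axis 30 mm above the bench.
- gouge_mid (a point): Bystander: gouge lying flat, 250 mm long, dark handle, steel blade; the point is 12 mm up, near its ferrule in the middle.
- sandblock_mid (a point): Bystander: cork sanding block 60 x 90 x 30 mm; the point is its centre.
- walnut: The walnut blank; origin at the centre of its underside.
- maple: The maple blank; origin at the centre of its underside.
- handle: The red handle; origin on its axis at its foot, 99 mm above the bench.
Not all that is in view belongs to the job. What is meant by the walnut is not purple or yellow, and is the larger of those in its own colour.

How it is judged (in metres and radians):
On the way, in this order (a step that is already met when the one before it is completed fails the run):
1. walnut disc flat and centred on the plate, maple disc flat and centred on the walnut, both let go (horizontal distance between walnut_center and plate_top below 0.008 m and horizontal distance between maple_center and walnut_center below 0.008 m and z of walnut_center in the frame of plate_top between 0.008 and 0.016 m and z of maple_center in the frame of plate_top between 0.032 and 0.04 m and angle between the z axis of each of walnut_center, maple_center and the z axis of plate_top, either way round below 0.1 rad and contact force between the fingers and walnut below 0.1 N and contact force between the fingers and maple below 0.1 N and linear speed of each of maple, walnut below 0.03 m/s), for 0.2 s.
2. with the stack in place, the handwheel is closed to its stop (horizontal distance between walnut_center and plate_top below 0.008 m and horizontal distance between maple_center and walnut_center below 0.008 m and z of walnut_center in the frame of plate_top between 0.008 and 0.016 m and z of maple_center in the frame of plate_top between 0.032 and 0.04 m and angle between the z axis of each of walnut_center, maple_center and the z axis of plate_top, either way round below 0.1 rad and value of joint wheel below 0.12 rad), for 0.1 s.
At the end, for the whole second after the job is handed in: The wheel rests two turns (12.57 rad, within 0.3) back from its stop; the fingers grip the red handle (over 1.5 N, grasp point within 30 mm of its grip point) and touch no disc; walnut lies flat within 8 mm of the plate's centre, maple flat on it within 8 mm of the walnut's centre (horizontal distance between walnut_center and plate_top below 0.008 m and horizontal distance between maple_center and walnut_center below 0.008 m and z of walnut_center in the frame of plate_top between 0.008 and 0.016 m and z of maple_center in the frame of plate_top between 0.032 and 0.04 m and angle between the z axis of each of walnut_center, maple_center and the z axis of plate_top, either way round below 0.1 rad and contact force between the fingers and walnut below 0.1 N and contact force between the fingers and maple below 0.1 N and value of joint wheel between 12.266 and 12.866 rad and velocity of joint wheel between -0.1 and 0.1 rad/s and contact force between the fingers and handle above 1.5 N and distance between the grasp point and handle_center below 0.03 m and linear speed of each of maple, walnut below 0.02 m/s); the arm keeps its last pose, push and grip.
It fails at once if a bystander (cherry disc, glue bottle, bowl, gouge or sanding block) is displaced by more than 40 mm (distance of any of glue_mid, bowl_mid, gouge_mid, sandblock_mid, cherry_center from where it was at the start of the episode above 0.04 m).
It also fails if it takes over 72 s, if anything falls off the work surface, if the arm or the gripper's body presses on something with over 40 N, if the wrist force passes 120 N, or if a joint passes its speed limit or range.

### The arm

A 6-joint arm with a two-finger parallel gripper is mounted at the origin on the work surface. World frame = base frame: x ahead of the robot, y to its left, z up, the work surface at z = 0. Lengths are in m, angles in degrees, forces in N, time in s.
With the tool pointing down it reaches from about 0.4 to 0.825 m from the base axis. Payload 7 kg.
Tool frame: the origin (TCP) lies at the very end of the fingers, on their centre line; the grasp point (between the pads) lies 19 mm behind it; z points along the fingers, y is the line along which they close (so a half turn about z gives the same grasp; the last joint's range is limited). The gripper opens to 88 mm and grips with 3 to 60 N. Pads are 19 mm wide; open, the fingers measure 130 mm over their backs; the gripper's body (78 mm by 193 mm) begins 47 mm behind the grasp point.
Start: joints at [86.923, 20.546, 0.682, 0, -70.136, -16.507], TCP at [0.226, 0.636, 0.227] pointing down, gripper open.
Joint ranges: [-176.03, 176.03], [-82.01, 121.73], [-58.28, 71.71], [-173.87, 95.51], [-174.79, -0.11], [-173.66, 173.66]. Speed limits (degrees/s): [136.94, 136.94, 172.46, 180, 180, 180].

### API

Orientations are given as [roll, pitch, yaw] about the fixed x, y, z axes, in that order (R = Rz(yaw) Ry(pitch) Rx(roll)).
In Python, from plant import get_state, imaging, r, finder gives the robot as it stands.
- The arm moves only by the shell command python3 -m handwheel 'ROWS' [FORCE]. ROWS is JSON, a list of rows, each a list of 5 numbers: the closure, from 0 (fully open) to 1 (shut), then the shift along the world's x, y, z in cm, then the turn about the world's z in degrees. A call has 1 to 8 rows; each row is the pose to reach, as a shift and turn from the pose commanded when the call began; what a row does not reach only later rows make up. A row lasts 1/8 s, in which the tool goes at most 62.5 mm and 10.7 degrees, less where a joint would pass 70% of its speed; a pose out of reach is approached as far as the arm can. A call with a gripper value outside its range is refused whole. The fingers move at their own pace and stop on an object; FORCE is the grip in N (left out, the last holds). Time passes only in rows, so rows that repeat a pose let the fingers close. It gives the time, the measured TCP pose, the force, the opening and the grip force at its end, in the units of the state.
- get_state(): the state, without advancing time (a new reading comes with each control period).
- imaging.capture(name): name is "scene" or "side" or "wrist"; returns (picture, depth): 400x640x3 uint8, red, green, blue; 400x640 float32, m along the optical axis (not along the pixel's ray), 0 where there is no reading.
- imaging.get_calibration(name): a dict with "fx", "fy", "cx", "cy" (pixels), "rvec" (rotation vector, rad) and "tvec" (3), from world to camera coordinates, as OpenCV has them; the wrist camera has in their place "hand_eye" (4x4, takes a point from camera to tool coordinates, whose origin is the TCP and whose axes are the flange's). Camera axes: x right, y down, z forward; pixel columns grow to the right and rows downward; lengths in m; the calibration is good to about 2 mm. A picture is of the moment at which its call begins: read the wrist's pose just before it. get_calibration takes no time and is no camera call.
- r.close_job(): hands the job in; it is judged then, once.
Trained networks look in the newest picture that a camera, given by its name, has taken for a name from the list of things; names that differ only in an ending like _2 or _b are one class to them, and where a whole thing is asked for, a point or a joint stands for the part that bears it (a point fixed in the world has none). Each returns a list of dicts, best first, with "p" (0 to 1); they miss things now and then, are a little off and sometimes report something else, mostly with a low value. They report only what shows in the picture. A call takes as long as a camera call. They do not tell look-alikes from the thing itself.
- finder.cut_out(camera, query): "region" (400x640 bool, what is visible of it) and "pixel" ([column, row] in pixels, amid what is visible of it).
The state is a dict: "time_s": time; "joints": joint angles; "qd": joint speeds; "joint_torque": joint torques, N m; "tcp_pos": TCP position; "eef_rot": TCP orientation; "contact_force": force on the tool from outside, world axes, zero at the start; "moment": the same for the moment, N m; "gripper_width": finger opening in m; "gripper_force": force on a finger pad.
Only numpy, scipy, OpenCV 4.12 (cv2) and the standard library are available. Lean on these libraries where they do the work, as an engineer would, in place of code of your own. Each camera call takes 0.05 s, during which the arm holds its last target. There are 200 camera calls.

## Working session

There is one attempt and no reset: what is moved stays moved. The work goes in short steps, Python scripts to look and compute and a shell command to move; the robot and the scene stay as the last step left them, time stands still between calls to the robot, and variables do not carry over. Pictures are saved under pics/ and viewed, at most 10 in all, crops included, and the job is handed in when it is done.

```bash
mkdir -p pics; cat > h.py <<'E'
import numpy as np, cv2
from plant import get_state, imaging, r, finder
from scipy.spatial.transform import Rotation as R
def cam2world(name, P, st=None):
    c=imaging.get_calibration(name)
    if name=='wrist':
        H=np.array(c['hand_eye']); T=P@H[:3,:3].T+H[:3,3]
        return T@R.from_euler('xyz',st['eef_rot'],degrees=True).as_matrix().T+np.array(st['tcp_pos'])
    M=cv2.Rodrigues(np.array(c['rvec'],float))[0]
    return (P-np.array(c['tvec']).ravel())@M
def cloud(name, depth, st=None):
    c=imaging.get_calibration(name); v,u=np.mgrid[:400,:640]
    P=np.stack([(u-c['cx'])/c['fx']*depth,(v-c['cy'])/c['fy']*depth,depth],-1).reshape(-1,3)
    W=cam2world(name,P,st).reshape(400,640,3); W[depth<=0]=np.nan
    return W
def shot(name, save=None):
    st=get_state(); p,d=imaging.capture(name)
    if save: cv2.imwrite('pics/'+save,p[:,:,::-1])
    return p,cloud(name,d,st)
def fitc(xy):
    A=np.c_[2*xy,np.ones(len(xy))]; s=np.linalg.lstsq(A,(xy**2).sum(1),rcond=None)[0]
    return s[:2],np.sqrt(s[2]+s[:2]@s[:2])
E
python3 - <<'E'
from h import *
print(get_state())
for cam in ['scene','side','wrist']:
    p,W=shot(cam,cam+'0.png')
    np.savez(cam+'0.npz',p=p,W=W)
    for n in ['walnut_center','maple_center','cherry_center','plate_top','handle_center','wheel_hub','lift']:
        for o in finder.cut_out(cam,n)[:4]:
            w=W[o['region']]; w=w[~np.isnan(w[:,0])]
            if not len(w): continue
            t=np.percentile(w[:,2],90); top=w[w[:,2]>t-.006]
            print(cam,n,round(o['p'],2),np.round(o['pixel']),len(w),'med',np.median(w,0).round(3),'topz',t.round(3),'topmid',((top.max(0)+top.min(0))/2).round(3),'ext',np.ptp(top,axis=0).round(3))
E
```

```text
{'time_s': 0.0, 'joints': array([ 8.69234959e+01,  2.05904405e+01,  6.33535503e-01, -1.86187309e-02,
       -7.01357011e+01, -1.65081238e+01]), 'qd': array([ 0.07340692, -0.00270837, -0.06840266, -0.04358596, -0.00175518,
        0.05068453]), 'joint_torque': array([ 1.22572428e-04, -5.82719564e+01,  2.93043441e+01,  6.99671432e+00,
        6.76073789e-03, -1.74824168e-04]), 'tcp_pos': array([0.22611627, 0.6354827 , 0.22563683]), 'eef_rot': array([ 1.79906237e+02, -9.53513060e-03, -1.95909607e+01]), 'contact_force': array([0.31332157, 0.06556125, 0.15873632]), 'moment': array([-0.0133541 ,  0.01535252, -0.00456258]), 'gripper_force': 0.0, 'gripper_width': 0.08768544175605834}
scene walnut_center 0.76 [447. 239.] 282 med [0.461 0.33  0.024] topz 0.027 topmid [0.455 0.33  0.025] ext [0.058 0.058 0.009]
scene walnut_center 0.64 [474. 249.] 199 med [0.448 0.431 0.017] topz 0.021 topmid [0.443 0.431 0.019] ext [0.049 0.044 0.009]
scene walnut_center 0.56 [467. 265.] 268 med [0.534 0.425 0.024] topz 0.027 topmid [0.527 0.425 0.025] ext [0.06  0.055 0.01 ]
scene maple_center 0.87 [423. 261.
[... 1415 characters left out ...]
 0.025] topz 0.028 topmid [0.524 0.43  0.027] ext [0.055 0.063 0.01 ]
side maple_center 0.49 [289. 151.] 188 med [0.579 0.295 0.026] topz 0.029 topmid [0.578 0.255 0.053] ext [0.063 0.172 0.059]
side cherry_center 0.85 [289. 293.] 420 med [ 0.451 -0.357  0.026] topz 0.028 topmid [ 0.452 -0.35   0.026] ext [0.054 0.058 0.008]
side plate_top 0.98 [289. 167.] 629 med [0.539 0.109 0.08 ] topz 0.083 topmid [0.54  0.117 0.081] ext [0.117 0.123 0.009]
side wheel_hub 0.73 [294. 200.] 588 med [ 0.513 -0.089  0.098] topz 0.139 topmid [ 0.514 -0.13   0.144] ext [0.021 0.02  0.023]
side lift 0.79 [293. 200.] 2995 med [ 0.52  -0.049  0.058] topz 0.098 topmid [ 0.519 -0.077  0.124] ext [0.117 0.126 0.063]
```

View pics/scene0.png

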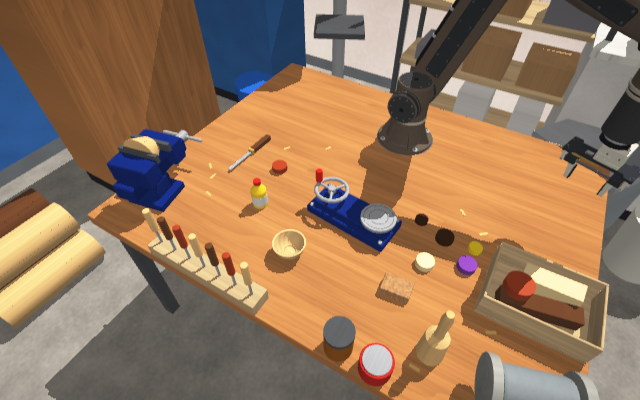

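View pics/side0.png

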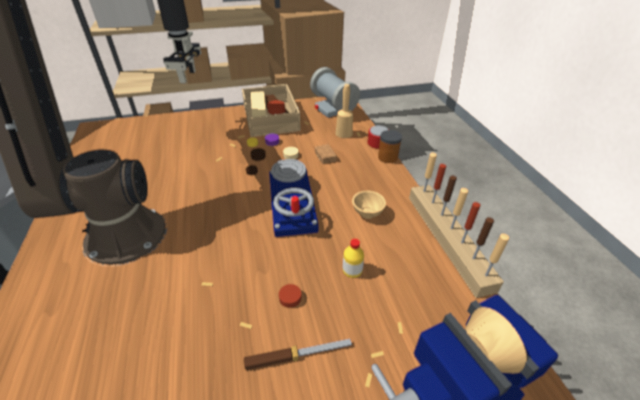

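The scene camera shows two dark discs at (421,219) and (445,237), a yellow one at (475,248) and a purple one at (467,265). The walnut is the larger dark one, (445,237). I'll confirm that in a crop and refine the centres.

```bash
python3 - <<'E'
from h import *
p=np.load('scene0.npz')['p']; c=cv2.resize(p[195:285,400:500],None,fx=6,fy=6,interpolation=cv2.INTER_CUBIC)
cv2.imwrite('pics/crop1.png',c[:,:,::-1])
G={}
for cam in ['scene','side']:
    z=np.load(cam+'0.npz'); W=z['W']; q=z['p'].astype(int)
    for n,ctr,lo,hi,rad in [('dark1',(.455,.33),.02,.033,.045),('dark2',(.43,.245),.012,.04,.045),('maple',(.583,.307),.02,.033,.045),('plate',(.54,.118),.072,.09,.075),('handletop',(.515,-.128),.145,.16,.03),('rim',(.52,-.074),.085,.103,.066)]:
        m=(np.hypot(W[...,0]-ctr[0],W[...,1]-ctr[1])<rad)&(W[...,2]>lo)&(W[...,2]<hi)
        w=W[m]
        if len(w)<5: print(cam,n,len(w)); continue
        h=cv2.convexHull(w[:,:2].astype(np.float32))[:,0]
        print(cam,n,len(w),'z',np.median(w[:,2]).round(4),'mid',((w.max(0)+w.min(0))/2)[:2].round(4),'ext',np.ptp(w,0)[:2].round(4),'hullfit',*[np.round(a,4) for a in fitc(h.astype(float))],'col',np.median(q[m],0))
E
```

```text
scene dark1 206 z 0.0248 mid [0.4548 0.3302] ext [0.0581 0.0575] hullfit [0.4541 0.3304] 0.0297 col [44. 28. 18.]
scene dark2 111 z 0.0184 mid [0.4183 0.2348] ext [0.0438 0.043 ] hullfit [0.4184 0.2337] 0.0221 col [44. 28. 19.]
scene maple 245 z 0.0243 mid [0.5802 0.3067] ext [0.061  0.0586] hullfit [0.5819 0.3072] 0.0297 col [255. 251. 213.]
scene plate 830 z 0.0785 mid [0.5405 0.1169] ext [0.122  0.1185] hullfit [0.5395 0.117 ] 0.0602 col [140.5 135.5 133. ]
scene handletop 32 z 0.1508 mid [ 0.5164 -0.1258] ext [0.0204 0.0205] hullfit [ 0.5163 -0.1258] 0.0106 col [245.5  49.   35.5]
scene rim 442 z 0.096 mid [ 0.5214 -0.0713] ext [0.1245 0.1193] hullfit [ 0.5221 -0.0716] 0.0607 col [179.  176.  175.5]
side dark1 117 z 0.0264 mid [0.4537 0.3304] ext [0.0588 0.0602] hullfit [0.4533 0.3301] 0.0298 col [35. 23. 16.]
side dark2 86 z 0.0198 mid [0.4183 0.2313] ext [0.0425 0.0462] hullfit [0.4186 0.2321] 0.0222 col [42.5 27.  18. ]
side maple 116 z 0.0267 mid [0.5803 0.3081] ext [0.057  0.0653] hullfit [0.5802 0.3076] 0.0306 col [242.  227.  170.5]
side plate 607 z 0.0805 mid [0.5393 0.1171] ext [0.118  0.1234] hullfit [0.5401 0.1168] 0.0601 col [100. 102. 102.]
side handletop 46 z 0.1522 mid [ 0.5145 -0.1302] ext [0.0208 0.0201] hullfit [ 0.5146 -0.1301] 0.0102 col [200.5  48.5  49.5]
side rim 478 z 0.0975 mid [ 0.5202 -0.0746] ext [0.1201 0.12  ] hullfit [ 0.5202 -0.0738] 0.0602 col [137.5 140.  147. ]
```

View pics/crop1.png

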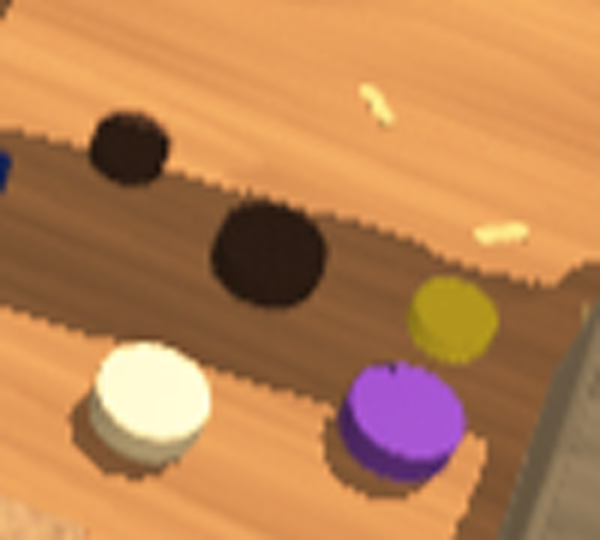

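The crop confirms it: the walnut is the large dark disc at (445,237), 59 mm across, and the other dark one is only about 44 mm. Its centre is at (0.454, 0.330). The other centres are maple (0.581, 0.307), plate (0.540, 0.117), hub (0.521, -0.073) and handle (0.5155, -0.128). I'll move above the walnut with the fingers closing along x.

```bash
python3 -m handwheel '[[0,2.8,-3.8,0,-8.8],[0,5.7,-7.6,0,-17.6],[0,8.6,-11.5,0,-26.4],[0,11.4,-15.3,-1,-35.2],[0,14.2,-19.1,-2,-44],[0,17.1,-23,-3,-52.8],[0,20,-26.8,-4,-61.6],[0,22.8,-30.6,-5,-70.4]]'
python3 -m handwheel '[[0,0,0,0,0],[0,0,0,0,0],[0,0,0,0,0],[0,0,0,0,0]]'
python3 - <<'E'
from h import *
s=get_state();print(s['tcp_pos'],s['eef_rot'],s['joints'])
p,W=shot('wrist','w1.png')
for n in ['walnut_center','maple_center']:
    for o in finder.cut_out('wrist',n)[:3]:
        w=W[o['region']]; w=w[~np.isnan(w[:,0])]
        t=np.median(w[:,2]); top=w[abs(w[:,2]-t)<.004]
        h=cv2.convexHull(top[:,:2].astype(np.float32))[:,0].astype(float)
        print(n,round(o['p'],2),np.round(o['pixel']),t.round(4),fitc(h))
E
```

```text
time_s: 2.2
tcp_pos: [0.4551, 0.3287, 0.1766]
eef_rot: [-180.0, 0.0, -90.3]
contact_force: [1.0, 1.6, -0.5]
gripper_width: 0.0878
gripper_force: 0.0
time_s: 2.7
tcp_pos: [0.4539, 0.3308, 0.1768]
eef_rot: [-180.0, 0.0, -89.9]
contact_force: [-0.4, 0.5, 0.1]
gripper_width: 0.0876
gripper_force: 0.0
[0.45385895 0.33079212 0.17679853] [-1.79984944e+02  2.23999027e-02 -8.98844254e+01] [ 5.60553498e+01  1.21262582e+01 -1.79218192e+01 -8.39074265e-05
 -5.99249333e+01 -5.59397360e+01]
walnut_center 0.94 [362.  68.] 0.0173 (array([0.41713207, 0.23431458]), np.float64(0.022091850688826))
walnut_center 0.88 [329. 261.] 0.017 (array([0.44187928, 0.42747843]), np.float64(0.019974933195917536))
walnut_center 0.73 [319. 176.] 0.0233 (array([0.45333987, 0.32962818]), np.float64(0.029507627741526567))
maple_center 0.69 [186. 154.] 0.0231 (array([0.58108065, 0.3067565 ]), np.float64(0.02976368001447667))
```

```bash
python3 -m handwheel '[[0,0,0,-4,0],[0,0,0,-9,0],[0,0,0,-13,0],[0,0,0,-15.5,0],[0,0,0,-16.6,0],[0,0,0,-17.2,0],[0,0,0,-17.2,0],[0,0,0,-17.2,0]]' 15
python3 -m handwheel '[[1,0,0,0,0],[1,0,0,0,0],[1,0,0,0,0],[1,0,0,0,0],[1,0,0,0,0],[1,0,0,0,0]]' 15
```

```text
time_s: 3.85
tcp_pos: [0.4547, 0.3305, 0.0055]
eef_rot: [-179.9, 0.1, -90.0]
contact_force: [-0.2, -0.2, -0.5]
gripper_width: 0.0873
gripper_force: 0.0
time_s: 4.6
tcp_pos: [0.4543, 0.3299, 0.0047]
eef_rot: [-180.0, -0.0, -90.0]
contact_force: [-0.9, -0.4, 3.4]
gripper_width: 0.0594
gripper_force: 15.0
```

```bash
python3 -m handwheel '[[1,0,0,3,0],[1,0,0,8,0],[1,1.2,-3,12,0],[1,3.2,-8,12,0],[1,5.2,-13,12,0],[1,7.2,-18,12,0],[1,8.6,-21.3,12,0],[1,8.6,-21.3,12,0]]'
python3 -m handwheel '[[1,0,0,0,0],[1,0,0,-2,0],[1,0,0,-3,0],[1,0,0,-3.6,0],[1,0,0,-3.8,0],[1,0,0,-3.9,0],[1,0,0,-4,0],[1,0,0,-4,0]]'
python3 - <<'E'
from h import *
p,W=shot('scene','s2.png')
for n in ['plate_top','walnut_center']:
    for o in finder.cut_out('scene',n)[:2]:
        w=W[o['region']]; w=w[~np.isnan(w[:,0])]
        print(n,o['p'],o['pixel'],np.median(w,0),np.ptp(w,0))
cv2.imwrite('pics/c2.png',cv2.resize(p[150:270,310:450],None,fx=4,fy=4)[:,:,::-1])
E
```

```text
time_s: 5.6
tcp_pos: [0.5406, 0.1147, 0.1242]
eef_rot: [180.0, -0.0, -90.2]
contact_force: [0.1, 0.1, -1.2]
gripper_width: 0.0591
gripper_force: 15.0
time_s: 6.6
tcp_pos: [0.5404, 0.1169, 0.0848]
eef_rot: [-180.0, 0.0, -90.0]
contact_force: [0.4, 0.0, -0.0]
gripper_width: 0.0594
gripper_force: 15.0
plate_top 0.58 [384.9, 222.8] [0.57248204 0.14405086 0.07805663] [0.21578219 0.11071582 0.1778101 ]
plate_top 0.4 [317.8, 175.7] [ 0.52140518 -0.12243418  0.13668134] [0.15625991 0.1011113  0.15397307]
walnut_center 0.62 [475.2, 248.3] [0.44751199 0.43123781 0.01734146] [0.06454808 0.04732891 0.02317499]
walnut_center 0.57 [465.8, 266.3] [0.53270255 0.42619833 0.02352311] [0.07873433 0.05866798 0.0279919 ]
```

View pics/c2.png

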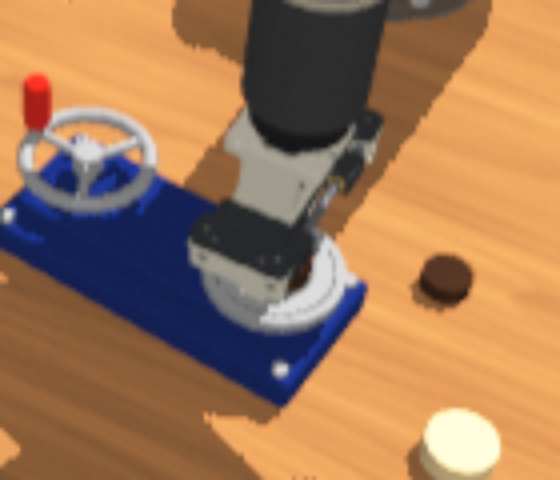

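The crop shows the walnut held just above the plate, with no contact force yet. I'll lower gently until it touches.

```bash
python3 -m handwheel '[[1,0,0,-0.1,0],[1,0,0,-0.1,0],[1,0,0,-0.1,0]]'; python3 -m handwheel '[[1,0,0,-0.05,0],[1,0,0,-0.05,0],[1,0,0,-0.05,0]]'
```

```text
time_s: 7.12
tcp_pos: [0.5403, 0.1169, 0.0836]
eef_rot: [-180.0, 0.0, -90.0]
contact_force: [0.1, 1.1, -0.2]
gripper_width: 0.0597
gripper_force: 15.0
time_s: 7.5
tcp_pos: [0.5403, 0.1169, 0.0831]
eef_rot: [-180.0, 0.0, -90.0]
contact_force: [0.4, 0.2, 0.2]
gripper_width: 0.0596
gripper_force: 15.0
```

```bash
python3 -m handwheel '[[1,0,0,-0.05,0],[1,0,0,-0.05,0],[0.5,0,0,-0.05,0],[0,0,0,-0.05,0],[0,0,0,-0.05,0],[0,0,0,-0.05,0],[0,0,0,-0.05,0]]'; python3 -m handwheel '[[0,0,0,3,0],[0,0,0,8,0],[0,0,0,12,0],[0,0,0,12,0],[0,0,0,12,0],[0,0,0,12,0]]'
python3 - <<'E'
from h import *
s=get_state();print(s['tcp_pos'])
p,W=shot('wrist','w3.png')
for ctr,lo,hi,rad,n in [((.54,.117),.096,.109,.045,'walnut'),((.54,.117),.07,.088,.075,'plate')]:
    w=W[(np.hypot(W[...,0]-ctr[0],W[...,1]-ctr[1])<rad)&(W[...,2]>lo)&(W[...,2]<hi)]
    h=cv2.convexHull(w[:,:2].astype(np.float32))[:,0].astype(float)
    print(n,len(w),np.median(w[:,2]),w[:,2].std(),fitc(h),np.ptp(w,0))
for o in finder.cut_out('wrist','maple_center')[:2]:
    w=W[o['region']]; w=w[~np.isnan(w[:,0])]; print(o['p'],o['pixel'],np.median(w,0))
E
```

```text
time_s: 8.38
tcp_pos: [0.5403, 0.1169, 0.0825]
eef_rot: [180.0, -0.0, -90.0]
contact_force: [-0.9, -0.5, -0.4]
gripper_width: 0.0871
gripper_force: 0.0
time_s: 9.12
tcp_pos: [0.5396, 0.1166, 0.2013]
eef_rot: [179.9, -0.1, -90.0]
contact_force: [-0.8, -0.1, -0.2]
gripper_width: 0.0875
gripper_force: 0.0
[0.5395836  0.11662082 0.2012656 ]
walnut 4257 0.10126307793489672 0.000772619063671859 (array([0.5406526 , 0.11667586]), np.float64(0.02961195051363327)) [0.05964408 0.05914997 0.00735561]
plate 10227 0.07732434723006686 0.0009886434193726009 (array([0.53956088, 0.11640693]), np.float64(0.05963236248306339)) [0.11900727 0.11915083 0.01752321]
0.56 [280.7, 325.0] [0.58301279 0.29501902 0.02287412]
```

View pics/w3.png

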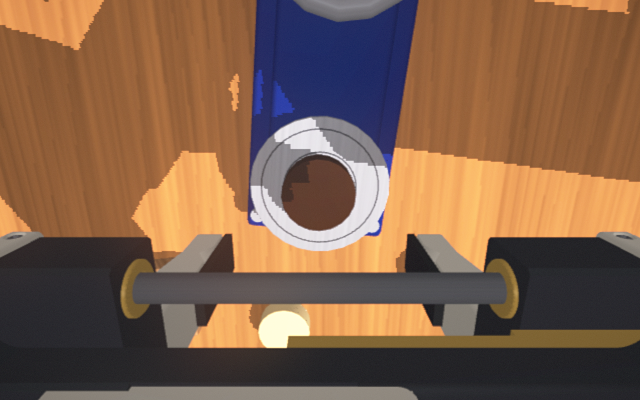

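The walnut (320,190) sits flat inside the inner scribed ring on the plate, about 1 mm off centre. Next, the maple.

```bash
python3 -m handwheel '[[0,0.9,4,0,0],[0,2,9,0,0],[0,3,14,0,0],[0,3.9,18,-3,0],[0,4.1,19,-8,0],[0,4.1,19,-12,0],[0,4.1,19,-14,0],[0,4.1,19,-14,0]]'
python3 -m handwheel '[[0,0,0,-2,0],[0,0,0,-4,0],[0,0,0,-5.2,0],[0,0,0,-5.7,0],[0,0,0,-5.7,0],[1,0,0,-5.7,0],[1,0,0,-5.7,0],[1,0,0,-5.7,0]]' 15
python3 -m handwheel '[[1,0,0,0,0],[1,0,0,0,0],[1,0,0,0,0],[1,0,0,0,0]]'
```

```text
time_s: 10.22
tcp_pos: [0.58, 0.3058, 0.0598]
eef_rot: [179.8, -0.2, -90.0]
contact_force: [0.2, 0.1, 0.0]
gripper_width: 0.0875
gripper_force: 0.0
time_s: 11.22
tcp_pos: [0.5814, 0.307, 0.006]
eef_rot: [-180.0, 0.0, -90.0]
contact_force: [-0.2, 0.9, -0.7]
gripper_width: 0.0627
gripper_force: 0.0
time_s: 11.72
tcp_pos: [0.5814, 0.307, 0.0058]
eef_rot: [-180.0, 0.0, -90.0]
contact_force: [-0.7, 0.0, 4.0]
gripper_width: 0.0594
gripper_force: 15.0
```

```bash
python3 -m handwheel '[[1,0,0,4,0],[1,0,0,9,0],[1,-0.5,-2.5,14,0],[1,-1.5,-7,15,0],[1,-2.6,-12,15,0],[1,-3.6,-16.5,15,0],[1,-4.1,-19,15,0],[1,-4.1,-19,15,0]]'
python3 -m handwheel '[[1,0,0,0,0],[1,0,0,-2,0],[1,0,0,-3.5,0],[1,0,0,-4.3,0],[1,0,0,-4.6,0],[1,0,0,-4.7,0],[1,0,0,-4.8,0],[1,0,0,-4.8,0]]'
python3 -m handwheel '[[1,0,0,0,0],[1,0,0,-0.05,0],[0.5,0,0,-0.05,0],[0,0,0,-0.05,0],[0,0,0,-0.05,0],[0,0,0,-0.05,0],[0,0,0,-0.05,0]]'; python3 -m handwheel '[[0,0,0,3,0],[0,0,0,7,0],[0,0,0,11,0],[0,0,0,11,0],[0,0,0,11,0],[0,0,0,11,0]]'
python3 - <<'E'
from h import *
s=get_state();print(s['tcp_pos'])
p,W=shot('wrist','w4.png')
for ctr,lo,hi,rad,n in [((.54,.117),.12,.135,.045,'maple'),((.54,.117),.07,.088,.075,'plate'),((.521,-.073),.085,.103,.066,'rim'),((.5155,-.128),.14,.16,.03,'handle')]:
    w=W[(np.hypot(W[...,0]-ctr[0],W[...,1]-ctr[1])<rad)&(W[...,2]>lo)&(W[...,2]<hi)]
    if len(w)<9: print(n,len(w)); continue
    h=cv2.convexHull(w[:,:2].astype(np.float32))[:,0].astype(float)
    print(n,len(w),np.median(w[:,2]),w[:,2].std(),fitc(h),np.ptp(w,0))
E
```

```text
time_s: 12.72
tcp_pos: [0.54, 0.1156, 0.1556]
eef_rot: [180.0, 0.0, -90.1]
contact_force: [0.1, -0.4, -0.9]
gripper_width: 0.0595
gripper_force: 15.0
time_s: 13.72
tcp_pos: [0.5404, 0.117, 0.1079]
eef_rot: [-180.0, 0.0, -90.0]
contact_force: [-0.5, -0.6, -0.9]
gripper_width: 0.0597
gripper_force: 15.0
time_s: 14.6
tcp_pos: [0.5402, 0.1169, 0.1069]
eef_rot: [180.0, -0.0, -90.0]
contact_force: [0.5, -0.4, 0.7]
gripper_width: 0.087
gripper_force: 0.0
time_s: 15.35
tcp_pos: [0.5397, 0.1167, 0.2159]
eef_rot: [179.9, -0.0, -90.0]
contact_force: [-0.0, 0.1, -0.4]
gripper_width: 0.0878
gripper_force: 0.0
[0.53967225 0.11665714 0.21594705]
maple 4543 0.12524605299357394 0.0007559354488550252 (array([0.54063103, 0.11658329]), np.float64(0.029658313545424586)) [0.05913989 0.05956403 0.00769995]
plate 8403 0.07734837222297639 0.0010241631654125617 (array([0.53953248, 0.11637322]), np.float64(0.059586136552813126)) [0.11879877 0.11884109 0.01774602]
rim 1836 0.09524038518849837 0.0018932733580107768 (array([ 0.52042966, -0.07031319]), np.float64(0.059688219565955436)) [0.08213445 0.01671847 0.01139982]
handle 0
```

View pics/w4.png

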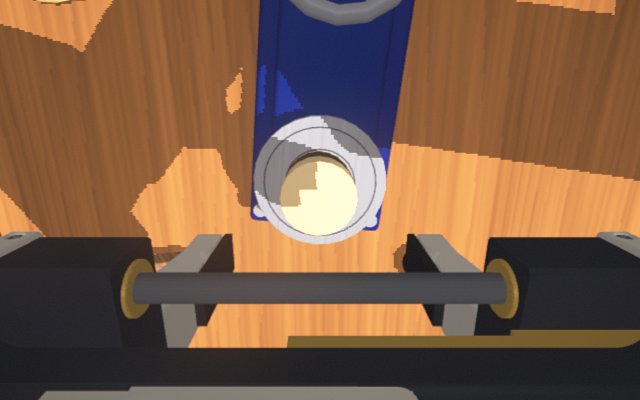

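The maple sits on the walnut, with the stack within about 1.1 mm of the plate centre. Next I'll move over the handle and measure the wheel.

```bash
python3 -m handwheel '[[0,-0.3,-3,0,0],[0,-0.9,-8,0,0],[0,-1.4,-13,0,0],[0,-1.9,-18,0,0],[0,-2.3,-22.5,0,0],[0,-2.4,-24.5,0,0],[0,-2.4,-24.5,0,0],[0,-2.4,-24.5,0,0]]'
python3 - <<'E'
from h import *
from scipy.optimize import least_squares
s=get_state();print(s['tcp_pos'],s['joints'])
p,W=shot('wrist','w5.png'); np.savez('w5.npz',W=W,p=p)
q=p.astype(int); red=(q[...,0]>1.8*q[...,1])&(q[...,0]>1.8*q[...,2])
m=red&(np.hypot(W[...,0]-.5155,W[...,1]+.128)<.04)&(W[...,2]>.146)
w=W[m]; print('handle',len(w),np.median(w,0)); h=cv2.convexHull(w[:,:2].astype(np.float32))[:,0].astype(float); print(fitc(h))
m=(np.hypot(W[...,0]-.521,W[...,1]+.073)<.072)&(W[...,2]>.09)&(W[...,2]<.1)&~red
w=W[m]; d=np.hypot(w[:,0]-.521,w[:,1]+.073); w=w[d>.043]
f=least_squares(lambda a:np.hypot(w[:,0]-a[0],w[:,1]-a[1])-a[2],[.521,-.073,.055],loss='soft_l1',f_scale=.003); print('rim',len(w),f.x,np.median(w[:,2]))
E
```

```text
time_s: 16.4
tcp_pos: [0.5161, -0.1278, 0.2166]
eef_rot: [180.0, 0.0, -90.0]
contact_force: [-0.2, 0.3, -0.5]
gripper_width: 0.0875
gripper_force: 0.0
[ 0.51614612 -0.1277784   0.21655818] [ 7.23325358e+00  7.48350621e+00 -1.81625399e+01 -8.57633412e-03
 -6.44022704e+01 -7.22275779e+00]
handle 728 [ 0.51550998 -0.12870666  0.15001148]
(array([ 0.51519129, -0.12794486]), np.float64(0.010941647763101695))
rim 3398 [ 0.52055461 -0.07597829  0.05325517] 0.09516371547236349
```

View pics/w5.png

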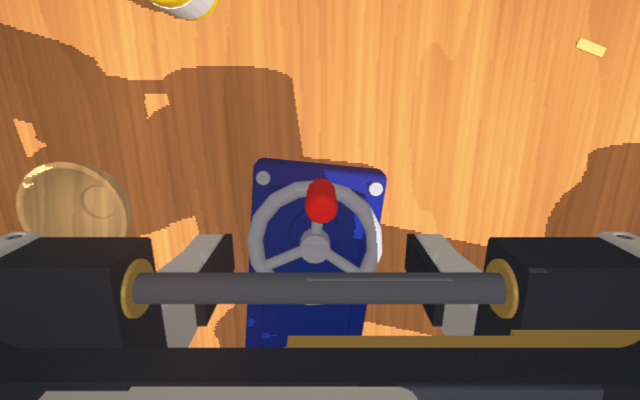

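The handle shows at (320,200). Hub (0.521, -0.073), handle at -96° about it and a radius of about 55 mm all agree. I'll descend, grip, and compute the circle shifts.

```bash
python3 -m handwheel '[[0,-0.1,0,-3,0],[0,-0.1,0,-6,0],[0,-0.1,0,-8.5,0],[0,-0.1,0,-10,0],[0,-0.1,0,-10.6,0],[0,-0.1,0,-10.6,0],[1,-0.1,0,-10.6,0],[1,-0.1,0,-10.6,0]]' 40
python3 -m handwheel '[[1,0,0,0,0],[1,0,0,0,0],[1,0,0,0,0],[1,0,0,0,0],[1,0,0,0,0],[1,0,0,0,0]]'
cat > circ.py <<'E'
import sys,numpy as np
a0,step,n=map(float,sys.argv[1:4]); a=np.radians(a0+step*np.arange(int(n)+1))
xy=5.5*np.c_[np.cos(a),np.sin(a)]; xy-=xy[0]
print(np.round(xy[1:],2).tolist(),'end',a0+step*n)
E
python3 circ.py -96 -15 8; python3 circ.py -216 -7.5 8; python3 circ.py -276 -7.5 8;python3 circ.py -336 -7.5 8
```

```text
time_s: 17.45
tcp_pos: [0.5157, -0.1281, 0.1118]
eef_rot: [-179.9, 0.0, -90.0]
contact_force: [0.7, 0.0, 0.2]
gripper_width: 0.073
gripper_force: 0.0
time_s: 18.2
tcp_pos: [0.5152, -0.1281, 0.111]
eef_rot: [180.0, -0.0, -90.0]
contact_force: [0.0, -0.9, -0.7]
gripper_width: 0.023
gripper_force: 40.0
[[-1.4, 0.34], [-2.66, 1.02], [-3.7, 2.01], [-4.45, 3.23], [-4.86, 4.61], [-4.89, 6.04], [-4.56, 7.44], [-3.87, 8.7]] end -216.0
[[0.46, 0.55], [0.99, 1.04], [1.58, 1.46], [2.21, 1.79], [2.89, 2.04], [3.59, 2.2], [4.31, 2.27], [5.02, 2.24]] end -276.0
[[0.71, -0.12], [1.4, -0.34], [2.05, -0.64], [2.66, -1.02], [3.21, -1.48], [3.7, -2.01], [4.11, -2.6], [4.45, -3.23]] end -336.0
[[0.25, -0.67], [0.41, -1.38], [0.47, -2.09], [0.45, -2.81], [0.32, -3.52], [0.11, -4.21], [-0.19, -4.86], [-0.57, -5.47]] end -396.0
```

```bash
python3 -m handwheel '[[1,-1.4,0.34,0,0],[1,-2.66,1.02,0,0],[1,-3.7,2.01,0,0],[1,-4.45,3.23,0,0]]'; python3 circ.py -156 -15 4
```

```text
time_s: 18.7
tcp_pos: [0.4698, -0.095, 0.111]
eef_rot: [180.0, 0.0, -90.0]
contact_force: [1.1, -0.3, -3.0]
gripper_width: 0.0229
gripper_force: 40.0
[[-0.41, 1.38], [-0.45, 2.81], [-0.11, 4.21], [0.57, 5.47]] end -216.0
```

Forces stay low, so I'll continue.

```bash
python3 -m handwheel '[[1,-0.41,1.38,0,0],[1,-0.45,2.81,0,0],[1,-0.11,4.21,0,0],[1,0.57,5.47,0,0]]'
python3 -m handwheel '[[1,0.46,0.55,0,0],[1,0.99,1.04,0,0],[1,1.58,1.46,0,0],[1,2.21,1.79,0,0]]'; python3 circ.py -246 -7.5 4;
```

```text
time_s: 19.2
tcp_pos: [0.4766, -0.0398, 0.1111]
eef_rot: [180.0, 0.0, -90.0]
contact_force: [0.8, -2.1, -2.7]
gripper_width: 0.0231
gripper_force: 40.0
time_s: 19.7
tcp_pos: [0.4993, -0.0226, 0.1111]
eef_rot: [-180.0, 0.0, -90.0]
contact_force: [-1.5, 2.6, 0.5]
gripper_width: 0.0233
gripper_force: 40.0
[[0.67, 0.25], [1.38, 0.41], [2.09, 0.47], [2.81, 0.45]] end -276.0
```

```bash
python3 -m handwheel '[[1,0.67,0.25,0,0],[1,1.38,0.41,0,0],[1,2.09,0.47,0,0],[1,2.81,0.45,0,0]]'; python3 circ.py -276 -7.5 4;
```

```text
time_s: 20.2
tcp_pos: [0.5273, -0.0188, 0.111]
eef_rot: [-180.0, -0.0, -90.0]
contact_force: [-0.5, 0.2, -0.2]
gripper_width: 0.0232
gripper_force: 40.0
[[0.71, -0.12], [1.4, -0.34], [2.05, -0.64], [2.66, -1.02]] end -306.0
```

```bash
python3 -m handwheel '[[1,0.71,-0.12,0,0],[1,1.4,-0.34,0,0]]';python3 -m handwheel '[[1,0.65,-0.3,0,0],[1,1.26,-0.68,0,0]]'; python3 circ.py -306 -7.5 4;
```

```text
time_s: 20.45
tcp_pos: [0.5411, -0.0224, 0.111]
eef_rot: [180.0, -0.0, -90.0]
contact_force: [-0.1, 0.7, 0.1]
gripper_width: 0.023
gripper_force: 40.0
time_s: 20.7
tcp_pos: [0.5535, -0.0294, 0.111]
eef_rot: [180.0, -0.0, -90.0]
contact_force: [-2.5, -1.1, 1.0]
gripper_width: 0.0232
gripper_force: 40.0
[[0.55, -0.46], [1.04, -0.99], [1.46, -1.58], [1.79, -2.21]] end -336.0
```

```bash
python3 -m handwheel '[[1,0.55,-0.46,0,0],[1,1.04,-0.99,0,0]]';python3 -m handwheel '[[1,0.42,-0.59,0,0],[1,0.75,-1.22,0,0]]'; python3 circ.py -336 -7.5 4;
```

```text
time_s: 20.95
tcp_pos: [0.5637, -0.0393, 0.111]
eef_rot: [180.0, -0.0, -90.0]
contact_force: [-3.1, -0.2, 1.9]
gripper_width: 0.0229
gripper_force: 40.0
time_s: 21.2
tcp_pos: [0.5709, -0.0516, 0.111]
eef_rot: [180.0, -0.0, -90.0]
contact_force: [-4.2, -0.7, 2.8]
gripper_width: 0.0229
gripper_force: 40.0
[[0.25, -0.67], [0.41, -1.38], [0.47, -2.09], [0.45, -2.81]] end -366.0
```

```bash
python3 -m handwheel '[[1,0.2,-0.67,0,0],[1,0.35,-1.38,0,0]]';python3 -m handwheel '[[1,0.05,-0.71,0,0]]'; python3 -m handwheel '[[1,-0.02,-0.72,0,0]]'
```

```text
time_s: 21.45
tcp_pos: [0.5748, -0.0651, 0.111]
eef_rot: [-180.0, 0.0, -90.0]
contact_force: [-3.4, 0.9, 2.2]
gripper_width: 0.0233
gripper_force: 40.0
time_s: 21.58
tcp_pos: [0.5754, -0.0722, 0.111]
eef_rot: [-180.0, 0.0, -90.0]
contact_force: [-2.1, 1.3, 0.5]
gripper_width: 0.0232
gripper_force: 40.0
time_s: 21.7
tcp_pos: [0.5751, -0.0793, 0.111]
eef_rot: [-180.0, 0.0, -90.0]
contact_force: [-3.0, 14.2, 2.1]
gripper_width: 0.0231
gripper_force: 40.0
```

```bash
python3 -m handwheel '[[1,0,0,0,0],[1,0,0,0,0]]';python3 -m handwheel '[[1,0,-0.1,0,0],[1,0,-0.1,0,0]]'
python3 - <<'E'
from h import *
for cam in ['scene','side']:
    p,W=shot(cam)
    q=p.astype(int); red=(q[...,0]>1.6*q[...,1])&(q[...,0]>1.6*q[...,2])
    w=W[red&(np.hypot(W[...,0]-.575,W[...,1]+.079)<.03)&(W[...,2]>.1)&(W[...,2]<.155)]
    if len(w): print(cam,len(w),((w.max(0)+w.min(0))/2),np.median(w,0),np.ptp(w,0))
    w=W[(np.hypot(W[...,0]-.54,W[...,1]-.117)<.05)&(W[...,2]>.11)&(W[...,2]<.135)]
    if len(w): print('maple',len(w),fitc(cv2.convexHull(w[:,:2].astype(np.float32))[:,0].astype(float)),np.median(w[:,2]))
    w=W[(np.hypot(W[...,0]-.54,W[...,1]-.117)<.06)&(W[...,2]>.06)&(W[...,2]<.09)]
    if len(w): print('platez',np.median(w[:,2]))
E
```

```text
time_s: 21.95
tcp_pos: [0.5751, -0.0789, 0.1111]
eef_rot: [-180.0, 0.0, -90.0]
contact_force: [-2.1, 3.3, 0.8]
gripper_width: 0.0236
gripper_force: 40.0
time_s: 22.2
tcp_pos: [0.5751, -0.079, 0.111]
eef_rot: [-180.0, 0.1, -90.0]
contact_force: [-2.7, 7.7, 0.8]
gripper_width: 0.023
gripper_force: 40.0
scene 20 [ 0.58031735 -0.06750399  0.1158425 ] [ 0.57869653 -0.06813355  0.1162432 ] [0.0159433  0.00579973 0.03024767]
maple 249 (array([0.54110685, 0.11732973]), np.float64(0.029871067587304487)) 0.1230798625756371
platez 0.07554043701839386
side 116 [ 0.57585105 -0.08045378  0.13065891] [ 0.57411594 -0.08575642  0.13488157] [0.02481313 0.01945874 0.04856708]
maple 158 (array([0.54092246, 0.11740433]), np.float64(0.029423759095338595)) 0.12540340315200724
platez 0.07714950515457086
```

The wheel is at its stop: the side force builds with no motion, the plate has dropped about 3 mm, and the sweep was about 270° (0.75 turn). The handle is now at about -6°. Next, 720° counter-clockwise.

```bash
sed -i 's/5.5\*/5.46*/' circ.py; python3 circ.py -6 15 8;python3 circ.py 114 15 8;python3 circ.py 234 15 8
```

```text
[[-0.04, 1.42], [-0.44, 2.79], [-1.19, 4.01], [-2.22, 4.99], [-3.47, 5.67], [-4.86, 6.0], [-6.28, 5.96], [-7.65, 5.56]] end 114.0
[[-1.22, -0.74], [-2.2, -1.78], [-2.88, -3.03], [-3.21, -4.42], [-3.17, -5.84], [-2.77, -7.21], [-2.02, -8.42], [-0.99, -9.41]] end 234.0
[[1.25, -0.68], [2.64, -1.01], [4.06, -0.98], [5.43, -0.57], [6.65, 0.17], [7.63, 1.21], [8.31, 2.46], [8.64, 3.85]] end 354.0
```

```bash
python3 -m handwheel '[[1,-0.04,1.5,0,0],[1,-0.44,2.88,0,0],[1,-1.19,4.1,0,0],[1,-2.22,5.09,0,0],[1,-3.47,5.77,0,0],[1,-4.86,6.1,0,0],[1,-6.28,6.06,0,0],[1,-7.65,5.66,0,0]]'
python3 -m handwheel '[[1,-1.22,-0.74,0,0],[1,-2.2,-1.78,0,0],[1,-2.88,-3.03,0,0],[1,-3.21,-4.42,0,0],[1,-3.17,-5.84,0,0],[1,-2.77,-7.21,0,0],[1,-2.02,-8.42,0,0],[1,-0.99,-9.41,0,0]]'
```

```text
time_s: 23.3
tcp_pos: [0.4974, -0.0232, 0.1111]
eef_rot: [-180.0, 0.0, -90.0]
contact_force: [2.8, -2.3, -4.7]
gripper_width: 0.0231
gripper_force: 40.0
time_s: 24.3
tcp_pos: [0.4892, -0.1188, 0.1111]
eef_rot: [180.0, -0.0, -90.0]
contact_force: [-0.8, 2.6, -0.6]
gripper_width: 0.023
gripper_force: 40.0
```

```bash
python3 -m handwheel '[[1,1.25,-0.68,0,0],[1,2.64,-1.01,0,0],[1,4.06,-0.98,0,0],[1,5.43,-0.57,0,0],[1,6.65,0.17,0,0],[1,7.63,1.21,0,0],[1,8.31,2.46,0,0],[1,8.64,3.85,0,0]]'
python3 -m handwheel '[[1,-0.04,1.42,0,0],[1,-0.44,2.79,0,0],[1,-1.19,4.01,0,0],[1,-2.22,4.99,0,0],[1,-3.47,5.67,0,0],[1,-4.86,6.0,0,0],[1,-6.28,5.96,0,0],[1,-7.65,5.56,0,0]]'
```

```text
time_s: 25.3
tcp_pos: [0.5752, -0.078, 0.111]
eef_rot: [180.0, -0.0, -90.0]
contact_force: [-3.9, -0.2, 2.4]
gripper_width: 0.0233
gripper_force: 40.0
time_s: 26.3
tcp_pos: [0.4974, -0.0232, 0.1111]
eef_rot: [-180.0, 0.0, -90.0]
contact_force: [2.5, -2.3, -5.1]
gripper_width: 0.0232
gripper_force: 40.0
```

```bash
python3 -m handwheel '[[1,-1.22,-0.74,0,0],[1,-2.2,-1.78,0,0],[1,-2.88,-3.03,0,0],[1,-3.21,-4.42,0,0],[1,-3.17,-5.84,0,0],[1,-2.77,-7.21,0,0],[1,-2.02,-8.42,0,0],[1,-0.99,-9.41,0,0]]'
python3 -m handwheel '[[1,1.25,-0.68,0,0],[1,2.64,-1.01,0,0],[1,4.06,-0.98,0,0],[1,5.43,-0.57,0,0],[1,6.65,0.17,0,0],[1,7.63,1.21,0,0],[1,8.31,2.46,0,0],[1,8.64,3.85,0,0]]'
python3 -m handwheel '[[1,0,0,0,0],[1,0,0,0,0],[1,0,0,0,0],[1,0,0,0,0]]'
python3 - <<'E'
from h import *
for cam in ['scene','side']:
    p,W=shot(cam,cam+'9.png')
    q=p.astype(int); red=(q[...,0]>1.6*q[...,1])&(q[...,0]>1.6*q[...,2])
    w=W[red&(np.hypot(W[...,0]-.575,W[...,1]+.079)<.03)&(W[...,2]>.1)&(W[...,2]<.155)]
    if len(w): print(cam,len(w),((w.max(0)+w.min(0))/2),np.median(w,0),np.ptp(w,0))
    w=W[(np.hypot(W[...,0]-.54,W[...,1]-.117)<.05)&(W[...,2]>.115)&(W[...,2]<.145)]
    if len(w): print('maple',len(w),fitc(cv2.convexHull(w[:,:2].astype(np.float32))[:,0].astype(float)),np.median(w[:,2]))
    w=W[(np.hypot(W[...,0]-.54,W[...,1]-.117)<.06)&(W[...,2]>.06)&(W[...,2]<.1)]
    if len(w): print('platez',np.median(w[:,2]))
    if cam=='side': cv2.imwrite('pics/c9.png',cv2.resize(p[110:260,210:380],None,fx=4,fy=4)[:,:,::-1])
E
```

```text
time_s: 27.3
tcp_pos: [0.4892, -0.1188, 0.111]
eef_rot: [180.0, -0.0, -90.0]
contact_force: [0.0, 2.4, -0.7]
gripper_width: 0.0232
gripper_force: 40.0
time_s: 28.3
tcp_pos: [0.5752, -0.078, 0.111]
eef_rot: [180.0, -0.0, -90.0]
contact_force: [-2.8, -2.1, 0.4]
gripper_width: 0.0227
gripper_force: 40.0
time_s: 28.8
tcp_pos: [0.575, -0.0792, 0.1111]
eef_rot: [-180.0, 0.0, -90.0]
contact_force: [0.8, 0.5, -1.4]
gripper_width: 0.0236
gripper_force: 40.0
scene 19 [ 0.57930827 -0.06897191  0.11805817] [ 0.57865556 -0.06835477  0.11631868] [0.01193396 0.00637836 0.0299738 ]
maple 260 (array([0.54118023, 0.11763775]), np.float64(0.030096730836970623)) 0.13109449115434124
platez 0.08373533419949519
side 113 [ 0.57557088 -0.08098993  0.12753454] [ 0.57400456 -0.08557633  0.13409525] [0.02415461 0.01994987 0.05438601]
maple 188 (array([0.54066635, 0.1167445 ]), np.float64(0.030239947776691648)) 0.13296530830909326
platez 0.08521844699409828
```

View pics/c9.png

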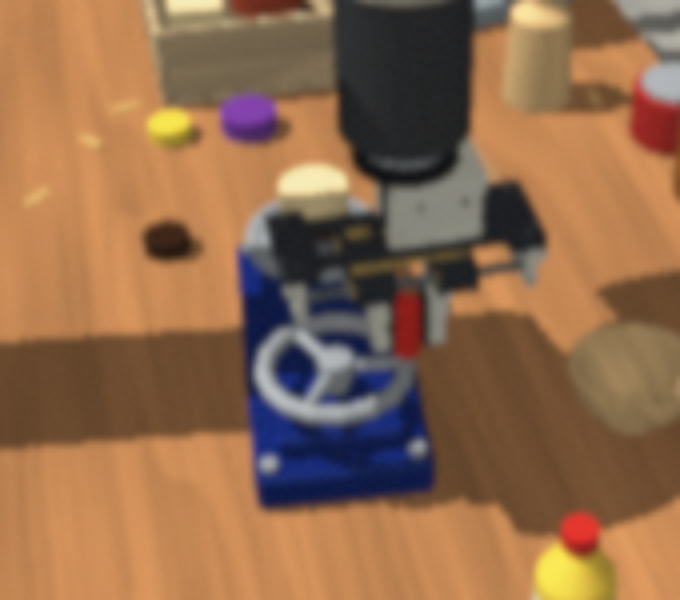

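The plate and stack rose 8 mm, which is two turns. The handle is back at the angle it had at the stop and held with 40 N, and the stack is still centred. Handing in.

```bash
python3 -c "
from plant import r
print(r.close_job())"
```

```text
the job is handed in; nothing more can be done
None
```

The job is handed in: walnut then maple stacked about 1 mm off the plate's centre, the wheel wound to its stop and backed off two full turns (plate 8 mm higher), and the handle still held at 40 N; `close_job` returned no verdict.

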